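Level the bar's drip shelf

ROBOT

A 6-joint arm with a two-finger parallel gripper is mounted at the origin on the work surface. World frame = base frame: x ahead of the robot, y to its left, z up, the work surface at z = 0. Lengths are in m, angles in rad, forces in N, time in s.
With the tool pointing down it reaches from about 0.25 to 0.725 m from the base axis. Payload 4 kg.
Tool frame: the origin (TCP) lies midway between the tips of the shut fingers; the grasp point (between the pads) lies 19 mm behind it; z points along the fingers, y is the line along which they close (so a half turn about z gives the same grasp; the last joint's range is limited). The gripper opens to 85 mm and grips with 20 to 120 N. Pads are 22 mm wide; open, the fingers measure 114 mm over their backs; the gripper's body (76 mm by 85 mm) begins 54 mm behind the grasp point. The pads swing forward as they close: fully open they stand 13 mm farther back than shut.
Start: joints at [-1.227, 0.241, 0.005, 1.335, 0, 1.571], TCP at [0.169, -0.471, 0.231] pointing down, gripper open.
Joint ranges: [-2.72, 2.72], [-1.05, 1.87], [-1.09, 1.28], [-1.99, 2.15], [-1.42, 1.44], [-3.14, 3.14]. Speed limits (rad/s): [2.79, 2.79, 3.14, 3.14, 3.14, 3.14].

INTERFACE

Orientations are given as a unit quaternion [x, y, z, w].
In Python, from workcell import get_obs, camera, job_done, silhouettes gives the robot as it stands. The module is installed in compiled form; this text tells all that it offers.
- The arm moves only by the tool drive_tool, never from a script. Its argument "increments" is a list of rows, each a list of 3 entries, a list of its own where there are three numbers: the shift along the world's x, y, z in mm, then the turn, a rotation vector about the world's x, y, z in degrees, then the opening, from 0 (shut) to 1 (fully open). A call has 1 to 8 rows; each row shifts and turns the commanded pose from where the row before left it; what a row does not reach is not made up. A row lasts 1/12 s, in which the tool goes at most 41.7 mm and 7.16 degrees, less where a joint would pass 70% of its speed; a pose out of reach is approached as far as the arm can. A call is refused whole if a number of a shift passes 41.7 or a number of a turn 7.16, either way. A call with a gripper value outside its range is refused whole. The fingers move at their own pace and stop on an object; the grip force is fixed at half the most. Time passes only in rows, so rows that do not move let the fingers close. It gives the time, the measured TCP pose, the force, the opening and the grip force at its end, in the units of the state.
- get_obs(): the state, without advancing time (a new reading comes with each control period).
- camera(name): name is "scene" or "top"; returns a dict with "image" (480x640x3 uint8, red, green, blue), "K" (3x3 intrinsics, pixels), "view" (4x4, takes a point from world to camera coordinates). Camera axes: x right, y down, z forward; pixel columns grow to the right and rows downward; lengths in m; the calibration is good to about 2 mm. A picture is of the moment at which its call begins. There is no depth.
- job_done(): hands the job in; it is judged then, once.
Trained networks look in a picture, given as the dict that the camera call returned (one of the last four; its "shot" number tells which), for a name from the list of things; names that differ only in an ending like _2 or _b are one class to them, and where a whole thing is asked for, a point or a joint stands for the part that bears it (a point fixed in the world has none). Each returns a list of dicts, best first, with "conf" (0 to 1); they miss things now and then, are a little off and sometimes report something else, mostly with a low value. They report only what shows in the picture. A call takes as long as a camera call. They do not tell look-alikes from the thing itself.
- silhouettes(query, picture): "region" (480x640 bool, what is visible of it) and "bbox" ([left, top, right, bottom] in pixels, round what is visible of it).
The state is a dict: "clock": time; "joint_pos": joint angles; "joint_vel": joint speeds; "tau": joint torques, N m; "eef_pos": TCP position; "tool_rot": TCP orientation; "ft_force": force on the tool from outside, world axes, zero at the start; "ft_torque": the same for the moment, N m; "grip_width": finger opening in m; "grasp_force": force on a finger pad.
Only numpy, scipy, OpenCV 4.12 (cv2) and the standard library are available. Lean on these libraries where they do the work, as an engineer would, in place of code of your own. Each camera call takes 0.05 s, during which the arm holds its last target. There are 200 camera calls.

TASK

Stand the yellow spirit level upright and lengthwise on the middle of the steel drip shelf and let go of it. The shelf rides on a springy gasket and only counts as level when pushed down fully onto its frame, so press the level down on it and turn the black bar knob of the levelling foot until, with the level pressed down like that, the white bubble lies between the two black lines. Finish while still pressing down on the top of the level with the fingers, the bubble between the lines and the shelf fully down, and leave the glasses and bar things where they stand.

Things in the scene. Friction and masses are not known exactly. Their poses are not given: they have to be found in the camera images.
- level: yellow spirit level, black end caps, 180 long x 26 wide x 40 high, 0.2 to 0.33 kg, starts upright on the counter. Origin: centre of its underside; x along its length, z up. Solid up to 29 mm; above that a raised block at each end (32 to 90 mm from the middle, top at 40 mm), between them the vial, which does not resist fingers. Grip across its width; works either way round.
- bubble (a joint): place of the white bubble (15 mm long), in rad: 0 mid-vial, 0.004 per mm of bubble travel along the level's own +x, +-0.08 (20 mm) at the ends. It floats to the higher end, by 2.8 times the level's tilt (12 mm per degree); settles in about 0.8 s.
- vial (a point): middle of the lime-green vial (64 x 16) on the level, 36 mm above its underside, axes as the level's. Two black lines cross it, 22 mm clear between them: the bubble lies between them while its value is within +-0.014.
- tray_mid (a point): middle of the top of the steel drip shelf (slotted plate 250 x 140 x 8, top about 69 mm above the counter). x along its length, away from the levelling foot; z up, square to the plate. Shelf and frame pivot about a line along y, 130 mm to the +x side and 24 mm lower; the levelling foot is at the -x end.
- tray (a joint): how far the springy shelf is lifted off its frame at the foot's end, rad: 0.03 unpressed, 0 fully down (a firm stop). With the level in the middle, 5 to 7 N more pressed there pushes it fully down; released, it springs up. Shelf tilt = frame tilt (set by the foot) + this.
- knob_grip (a point): mid-height of the black bar knob on the levelling foot, on its turning axis: bar 44 long (point x) x 12 wide (point y) x 24 high, white marks on top, 94 mm above the counter, about 180 mm from tray_mid to its -x side. Under the bar (below 82 mm): only the 12 mm stud and the frame's ear (top below 62 mm).
- foot_pad (a point): centre of the underside of the levelling foot, on the counter below the knob. Turning the knob clockwise seen from above raises this end of frame and shelf 0.010 rad per rad turned, counter-clockwise lowers it; the knob itself does not rise. At the start this end is too low, by 1.1 to 2.3 rad of turn. Friction 0.15 N m; it stays where left.
- tumbler_a: green glass tumbler with orange rim and a lime slice, 78 across x 95 high; origin centre of its underside
- tumbler_b: the same with a pink rim
- tumbler_c: the same with a white rim
- shaker: steel cocktail shaker, 86 across x 190 high; origin centre of its underside
- jigger: brass jigger, 46 across x 75 high; origin centre of its underside
- salt_dish: round blue salt dish, 110 across x 22 high; origin centre of its underside
Not all that is in view belongs to the job. Of the things that look like the level, take the one that is farthest to the robot's right at the start.

How it is judged:
On the way:
1. the level stands upright and lengthwise on the middle of the shelf and has been let go (x of level in the frame of tray_mid between -0.04 and 0.04 m and y of level in the frame of tray_mid between -0.04 and 0.04 m and z of level in the frame of tray_mid between -0.004 and 0.004 m and angle between the x axis of level and the x axis of tray_mid, either way round below 0.2 rad and angle between the x axis of level and the z axis of tray_mid, either way round above 1.5638 rad and angle between the z axis of level and the z axis of tray_mid, either way round below 0.03 rad and angle between level's own z axis and vertical below 0.1 rad and contact force between the fingers and level below 0.3 N), for 0.2 s.
At the end, for the whole second after the job is handed in: Through the last second: level flat on the shelf (0.007 rad lengthwise, 0.03 sideways), its middle within 40 mm of the shelf's middle each way, lengthwise within 0.2 rad; fingers press it with over 3 N; shelf joint below 0.003 rad; bubble within 3.5 mm of the middle (x of level in the frame of tray_mid between -0.04 and 0.04 m and y of level in the frame of tray_mid between -0.04 and 0.04 m and z of level in the frame of tray_mid between -0.004 and 0.004 m and angle between the x axis of level and the x axis of tray_mid, either way round below 0.2 rad and angle between the x axis of level and the z axis of tray_mid, either way round above 1.5638 rad and angle between the z axis of level and the z axis of tray_mid, either way round below 0.03 rad and angle between level's own z axis and vertical below 0.1 rad and value of joint bubble between -0.014 and 0.014 rad and value of joint tray below 0.003 rad and contact force between the fingers and level above 3 N); the arm keeps its last pose, push and grip.
It fails at once if a tumbler is pushed more than 30 mm or tipped over (distance of any of tumbler_a, tumbler_b, tumbler_c from where it was at the start of the episode above 0.03 m or angle between any of tumbler_a, tumbler_b, tumbler_c's own z axis and vertical above 0.5 rad).
It fails at once if the shaker, jigger or salt dish is pushed more than 30 mm or tipped over (distance of any of shaker, jigger, salt_dish from where it was at the start of the episode above 0.03 m or angle between any of shaker, jigger, salt_dish's own z axis and vertical above 0.5 rad).
It also fails if it takes over 72 s, if anything falls off the work surface, if the arm or the gripper's body presses on something with over 40 N, if the wrist force passes 120 N, or if a joint passes its speed limit or range.

## Working session

There is one attempt and no reset: what is moved stays moved. The work goes in short steps, Python scripts to look and compute and a tool call to move; the robot and the scene stay as the last step left them, time stands still between calls to the robot, and variables do not carry over. Pictures are saved under pics/ and viewed, at most 10 in all, crops included, and the job is handed in when it is done.

Besides the shell and the picture viewer there is one more tool, called after "Call:" in YAML: its name, and indented under it one key for each argument. drive_tool: Moves the arm, as the interface text tells. Its arguments: {"type":"object","properties":{"increments":{"type":"array"}},"required":["increments"]}

```bash
mkdir -p pics; cat > h.py <<'E'
import numpy as np, cv2
from workcell import get_obs, camera, job_done, silhouettes
def ray(c,u,v):
    K,V=np.array(c["K"]),np.array(c["view"]); R,t=V[:3,:3],V[:3,3]
    d=R.T@np.linalg.solve(K,[u,v,1.]); return -R.T@t,d
def onz(c,u,v,z):
    o,d=ray(c,u,v); return o+d*(z-o[2])/d[2]
def proj(c,p):
    K,V=np.array(c["K"]),np.array(c["view"]); q=K@(V[:3,:3]@np.array(p)+V[:3,3]); return q[:2]/q[2]
def save(c,n): cv2.imwrite("pics/"+n,cv2.cvtColor(c["image"],cv2.COLOR_RGB2BGR))
E
python3 - <<'E'
from h import *
np.set_printoptions(precision=3,suppress=True)
a=camera("top");save(a,"top0.png");b=camera("scene");save(b,"scene0.png")
for n,c in (("top",a),("scene",b)):
    print(n,ray(c,320,240))
    for q in ["level","vial","tray","knob_grip","tumbler_a","shaker","jigger","salt_dish"]:
        for r in silhouettes(q,c):
            m=cv2.minAreaRect(np.argwhere(r["region"])[:,::-1].astype(np.float32))
            print(q,round(r["conf"],2),r["bbox"],np.round(m[0],1),np.round(m[1],1),round(m[2],1))
print(get_obs())
E
```

```text
top (array([ 0.334, -0.045,  1.308]), array([ 0.192,  0.002, -0.981]))
level 0.96 [139.5, 305.5, 186.3, 368.3] [161.9 334.9] [69.1 15.5] 56.3
level 0.94 [178.1, 261.5, 248.6, 273.8] [213. 267.] [10. 66.] 90.0
vial 0.65 [178.0, 259.9, 250.1, 271.3] [213.5 267. ] [10. 67.] 90.0
vial 0.65 [137.8, 307.6, 183.8, 366.1] [161.9 334.6] [66.3 12.9] 55.6
tray 0.91 [274.6, 217.2, 367.4, 273.7] [322.7 245.8] [92.6 51.5] 4.5
knob_grip 0.41 [382.6, 245.7, 397.9, 257.0] [390.8 248.6] [ 3.6 15.2] 63.4
tumbler_a 0.98 [222.4, 165.5, 257.0, 198.8] [241.3 183.3] [34.6 29.7] 45.0
tumbler_a 0.94 [182.6, 178.0, 217.1, 214.6] [199. 194.] [38.2 29.7] 45.0
tumbler_a 0.8 [264.8, 161.6, 294.8, 197.2] [282.  180.5] [34.9 28.2] 63.4
tumbler_a 0.5 [290.0, 298.6, 301.7, 315.9] [295.5 307. ] [16. 15.] 90.0
shaker 0.71 [452.6, 213.2, 497.1, 249.6] [473.9 230.3] [31.3 44.7] 70.6
jigger 0.71 [290.0, 296.8, 302.2, 314.8] [295.5 307. ] [16.3 16.3] 45.0
salt_dish 0.64 [432.6, 270.9, 474.9, 312.4] [456.  290.5] [39. 40.] 90.0
scene (array([1.127, 0.932, 0.964]), array([-0.427, -0.703, -0.569]))
level 0.82 [481.8, 330.9, 50
[... 803 characters left out ...]
.5] [59. 27.] 90.0
jigger 0.8 [366.4, 264.3, 388.1, 294.1] [376.5 279. ] [16.1 30.2] 2.7
salt_dish 0.96 [266.0, 210.5, 302.9, 230.0] [283.5 217.5] [23. 35.] 90.0
salt_dish 0.49 [274.2, 334.1, 310.7, 391.6] [294. 361.] [54. 36.] 90.0
{'clock': 0.9, 'joint_pos': array([-1.227,  0.241,  0.005,  1.335, -0.   ,  1.571]), 'joint_vel': array([-0.   ,  0.   , -0.001,  0.002, -0.   ,  0.001]), 'tau': array([  0.001, -37.219,  25.269,   0.001,   0.   ,   0.   ]), 'eef_pos': array([ 0.169, -0.471,  0.231]), 'tool_rot': array([ 0.985,  0.171, -0.   ,  0.   ]), 'ft_force': array([ 0.027,  0.088, -0.143]), 'ft_torque': array([-0.013,  0.002, -0.062]), 'grasp_force': 0.0, 'grip_width': 0.08516351803712098}
```

View pics/top0.png

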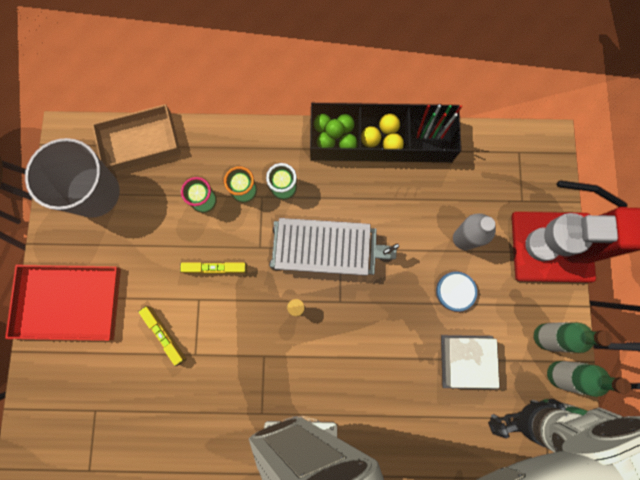

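View pics/scene0.png

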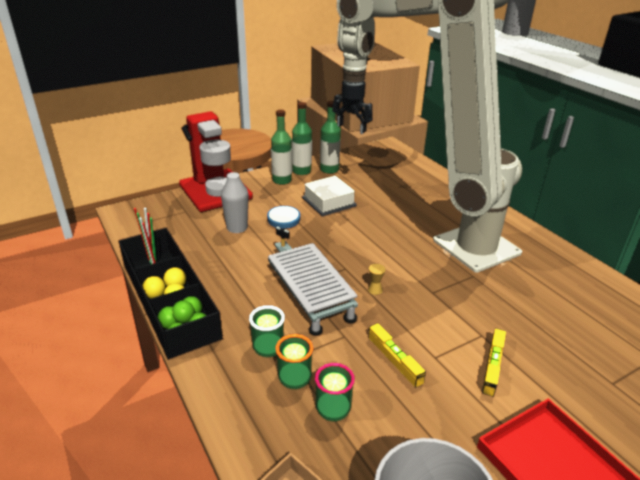

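The two pictures show the arm at the lower middle of the top view, with +x up and the robot's right to the image's right. The shelf is at (323,246), the knob at about (391,250) and the jigger at (295,307). There are two level candidates, at (213,267) and (162,335). The one at (213,267) is farther to the robot's right (smaller world y), so it fits the description. I'll confirm that with numbers and a crop.

```bash
python3 - <<'E'
from h import *
np.set_printoptions(precision=4,suppress=True)
a=camera("top");b=camera("scene")
for u,v in [(213,267),(162,335)]: print("lev",onz(a,u,v,.03))
for u,v in [(494.3,362.5),(396,354.5)]: print("lev scene",onz(b,u,v,.02))
for s in silhouettes("level",a):
    m=cv2.minAreaRect(np.argwhere(s["region"])[:,::-1].astype(np.float32)); P=cv2.boxPoints(m)
    print([onz(a,*p,.035)[:2] for p in P])
s=silhouettes("tray",a)[0]
m=cv2.minAreaRect(np.argwhere(s["region"])[:,::-1].astype(np.float32)); P=cv2.boxPoints(m)
print("tray",[onz(a,*p,.067)[:2] for p in P],onz(a,*m[0],.067))
for n,z,uv in [("jig",.075,(295.5,307)),("shaker top",.19,(484,225)),("ta",.095,(240,182)),("tb",.095,(198,193)),("tc",.095,(281,179)),("salt",.022,(457,291))]: print(n,onz(a,*uv,z)[:2])
I=cv2.cvtColor(a["image"],cv2.COLOR_RGB2BGR)
A=cv2.resize(I[250:350,140:260],None,fx=4,fy=4,interpolation=2); B=cv2.resize(I[205:285,265:415],None,fx=5,fy=5,interpolation=2)
J=cv2.cvtColor(b["image"],cv2.COLOR_RGB2BGR)
cv2.imwrite("pics/c1.png",A)
C=cv2.resize(J[215:260,255:315],None,fx=6,fy=6,interpolation=2)
W=np.zeros((600,800,3),np.uint8); W[:400,:750]=B; C=cv2.resize(C,(266,200)); W[400:,:266]=C
D=cv2.resize(I[255:280,170:256],None,fx=6,fy=6,interpolation=2); W[405:405+150,275:275+516]=D
cv2.imwrite("pics/c2.png",W)
E
```

```text
lev [0.5023 0.2522 0.03  ]
lev [0.3153 0.3787 0.03  ]
lev scene [0.3197 0.389  0.02  ]
lev scene [0.503 0.258 0.02 ]
[array([0.514 , 0.3431]), array([0.5173, 0.1579]), array([0.4895, 0.1566]), array([0.4862, 0.3411])]
[array([0.3789, 0.4484]), array([0.4001, 0.4195]), array([0.2552, 0.3065]), array([0.2348, 0.3352])]
tray [array([0.4941, 0.0779]), array([0.6379, 0.0752]), array([ 0.6281, -0.1793]), array([ 0.4849, -0.1714])] [ 0.5605 -0.0495  0.067 ]
jig [0.3944 0.0185]
shaker top [ 0.5971 -0.4456]
ta [0.7278 0.1775]
tb [0.6948 0.2897]
tc [0.7383 0.0663]
salt [ 0.4488 -0.4226]
```

View pics/c2.png

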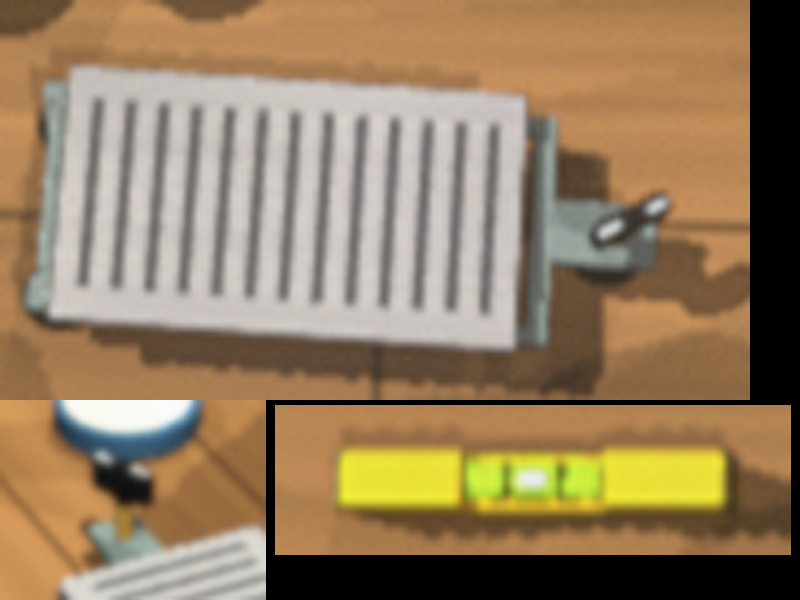

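The crop confirms the rightmost yellow level, with its bubble between the lines on the counter. The knob bar runs from about (384,253) to (399,244) in the full image. I'll refine these geometries next.

```bash
python3 - <<'E'
from h import *
np.set_printoptions(precision=4,suppress=True)
a=camera("top");b=camera("scene")
C=[onz(a,265+u/5,205+v/5,.066)[:2] for u,v in [(72,65),(525,95),(515,348),(50,317)]]
print("tray",C,np.mean(C,0)); 
for i,j in((1,0),(2,3)): d=C[i]-C[j]; print(np.linalg.norm(d),np.degrees(np.arctan2(*d[::-1])))
k=[onz(a,265+u/5,205+v/5,.106)[:2] for u,v in [(606,232),(657,205)]]
d=k[1]-k[0];print("knob",np.mean(k,0),np.linalg.norm(d),np.degrees(np.arctan2(*d[::-1])))
L=[onz(a,170+(u-275)/6,255+(v-405)/6,.04)[:2] for u,v in [(340,478),(725,478)]]
d=L[1]-L[0];print("lev",np.mean(L,0),np.linalg.norm(d),np.degrees(np.arctan2(*d[::-1])))
# scene: project candidate knob to check
for p in [(*np.mean(k,0),.106),(*np.mean(L,0),.036)]: print(proj(b,p))
print([ (r["conf"],r["bbox"]) for r in silhouettes("knob_grip",b)])
E
```

```text
tray [array([0.6362, 0.0697]), array([ 0.6237, -0.1786]), array([ 0.4845, -0.173 ]), array([0.4968, 0.0769])] [ 0.5603 -0.0513]
0.24865821107456992 -92.88438043430754
0.2501425515037823 -92.81700957712124
knob [ 0.5489 -0.23  ] 0.03069327795598339 -61.077983714560126
lev [0.5006 0.2501] 0.17631166912838755 -88.98049718063925
[282.3084 228.3284]
[395.4605 347.089 ]
[(0.55, [274.8, 228.6, 290.1, 236.7])]
```

Call:
drive_tool:
  increments:
    - [[24, 15, 0], [0, 0, 6.2], 1]
    - [[24, 15, 0], [0, 0, 6.2], 1]
    - [[24, 15, 0], [0, 0, 6.2], 1]
    - [[24, 15, 0], [0, 0, 6.2], 1]
    - [[24, 15, 0], [0, 0, 6.2], 1]
    - [[24, 15, 0], [0, 0, 6.2], 1]
    - [[24, 15, 0], [0, 0, 6.2], 1]
    - [[24, 15, 0], [0, 0, 6.2], 1]

```text
clock: 1.92
eef_pos: [0.3616, -0.3499, 0.2314]
tool_rot: [0.821, 0.571, -0.0, 0.0]
ft_force: [0.5, 0.4, -0.2]
grip_width: 0.0854
grasp_force: 0.0
```

Call:
drive_tool:
  increments:
    - [[24, 15, 0], [0, 0, 6.2], 1]
    - [[24, 15, 0], [0, 0, 6.2], 1]
    - [[24, 15, 0], [0, 0, 6.2], 1]
    - [[24, 15, 0], [0, 0, 6.2], 1]
    - [[24, 15, 0], [0, 0, 6.2], 1]
    - [[24, 15, 0], [0, 0, 6.2], 1]
    - [[24, 15, 0], [0, 0, 6.2], 1]
    - [[21, 16, 0], [0, 0, 6.2], 1]

```text
clock: 2.58
eef_pos: [0.551, -0.2289, 0.2311]
tool_rot: [0.506, 0.863, 0.0, 0.0]
ft_force: [0.6, -0.5, -0.2]
grip_width: 0.0855
grasp_force: 0.0
```

Call:
drive_tool:
  increments:
    - [[0, -1, -30], [0, 0, 0], 1]
    - [[0, 0, -30], [0, 0, 0], 1]
    - [[0, 0, -30], [0, 0, 0], 1]
    - [[0, 0, -30], [0, 0, 0], 1]
    - [[0, 0, -25], [0, 0, 0], 1]
    - [[0, 0, -10], [0, 0, 0], 1]
    - [[0, 0, 0], [0, 0, 0], 0]
    - [[0, 0, 0], [0, 0, 0], 0]

```text
clock: 3.25
eef_pos: [0.5497, -0.2309, 0.0766]
tool_rot: [0.508, 0.861, -0.0, -0.0]
ft_force: [0.6, -0.6, 0.2]
grip_width: 0.064
grasp_force: 0.0
```

Call:
drive_tool:
  increments:
    - [[0, 0, 0], [0, 0, 0], 0]
    - [[0, 0, 0], [0, 0, 0], 0]
    - [[0, 0, 0], [0, 0, 0], 0]
    - [[0, 0, 0], [0, 0, 0], 0]
    - [[0, 0, 0], [0, 0, 0], 0]
    - [[0, 0, 0], [0, 0, 0], 0]

```text
clock: 3.75
eef_pos: [0.5507, -0.231, 0.0779]
tool_rot: [0.508, 0.861, 0.0, 0.002]
ft_force: [-0.4, 0.8, 5.9]
grip_width: 0.011
grasp_force: 61.0
```

```bash
python3 - <<'E'
from workcell import *
o=get_obs(); print({k:o[k] for k in("clock","joint_pos","eef_pos","ft_force","ft_torque","grip_width","grasp_force")})
E
```

```text
{'clock': 3.75, 'joint_pos': array([-3.97370248e-01,  5.31276364e-01,  2.38544506e-02,  1.06026543e+00,
        3.37996446e-04,  6.68789643e-01]), 'eef_pos': array([ 0.55066352, -0.23100048,  0.07790677]), 'ft_force': array([-0.37886448,  0.84264915,  5.94529109]), 'ft_torque': array([0.1849055, 0.0430336, 0.0477265]), 'grip_width': 0.010998166396436776, 'grasp_force': 61.01812558074016}
```

Call:
drive_tool:
  increments:
    - [[0, 0, 1], [0, 0, -7], 0]
    - [[0, 0, 0], [0, 0, -7], 0]
    - [[0, 0, 0], [0, 0, -7], 0]
    - [[0, 0, 0], [0, 0, -7], 0]
    - [[0, 0, 0], [0, 0, -7], 0]
    - [[0, 0, 0], [0, 0, -7], 0]
    - [[0, 0, 0], [0, 0, -7], 0]

```text
clock: 4.33
eef_pos: [0.5507, -0.231, 0.078]
tool_rot: [0.821, 0.571, 0.001, 0.001]
ft_force: [2.5, -0.4, 1.3]
grip_width: 0.0111
grasp_force: 60.3
```

Call:
drive_tool:
  increments:
    - [[0, 0, 0], [0, 0, -7], 0]
    - [[0, 0, 0], [0, 0, -7], 0]
    - [[0, 0, 0], [0, 0, -7], 0]
    - [[0, 0, 0], [0, 0, -7], 0]
    - [[0, 0, 0], [0, 0, -7], 0]
    - [[0, 0, 0], [0, 0, -7], 0]
    - [[0, 0, 0], [0, 0, -7], 0]
    - [[0, 0, 0], [0, 0, 0], 0]

```text
clock: 5.0
eef_pos: [0.5508, -0.231, 0.078]
tool_rot: [0.984, 0.18, 0.001, 0.001]
ft_force: [3.8, 0.0, 1.0]
grip_width: 0.0111
grasp_force: 60.4
```

Call:
drive_tool:
  increments:
    - [[0, 0, 0], [0, 0, 0], 1]
    - [[0, 0, 0], [0, 0, 0], 1]
    - [[0, 0, 0], [0, 0, 0], 1]
    - [[0, 0, 0], [0, 0, 0], 1]
    - [[0, 0, 0], [0, 0, 0], 1]
    - [[0, 0, 30], [0, 0, 0], 1]
    - [[0, 0, 35], [0, 0, 0], 1]
    - [[0, 0, 35], [0, 0, 0], 1]

```text
clock: 5.67
eef_pos: [0.5484, -0.2303, 0.1773]
tool_rot: [0.983, 0.182, -0.001, -0.001]
ft_force: [0.7, -0.2, 0.5]
grip_width: 0.0854
grasp_force: 0.0
```

Call:
drive_tool:
  increments:
    - [[-4, 40, 10], [0, 0, 6], 1]
    - [[-4, 40, 10], [0, 0, 6], 1]
    - [[-4, 40, 0], [0, 0, 6], 1]
    - [[-4, 40, 0], [0, 0, 6], 1]
    - [[-4, 40, 0], [0, 0, 6], 1]
    - [[-4, 40, 0], [0, 0, 6], 1]
    - [[-4, 40, 0], [0, 0, 6], 1]
    - [[-4, 40, 0], [0, 0, 6], 1]

```text
clock: 6.33
eef_pos: [0.5169, 0.091, 0.1975]
tool_rot: [0.823, 0.568, 0.0, 0.0]
ft_force: [0.8, 0.6, -0.5]
grip_width: 0.0856
grasp_force: 0.0
```

Call:
drive_tool:
  increments:
    - [[-4, 40, 0], [0, 0, 6], 1]
    - [[-4, 40, 0], [0, 0, 6], 1]
    - [[-4, 40, 0], [0, 0, 6], 1]
    - [[-5, 41, 0], [0, 0, 4], 1]
    - [[0, 0, -30], [0, 0, 0], 1]
    - [[0, 0, -30], [0, 0, 0], 1]

```text
clock: 6.83
eef_pos: [0.5016, 0.2541, 0.1386]
tool_rot: [0.699, 0.715, 0.003, 0.001]
ft_force: [0.9, -1.1, -0.4]
grip_width: 0.0856
grasp_force: 0.0
```

```bash
python3 - <<'E'
from h import *
a=camera("top");b=camera("scene");I=lambda c,r:cv2.cvtColor(c["image"],cv2.COLOR_RGB2BGR)[r[0]:r[1],r[2]:r[3]]
A=cv2.resize(I(a,(200,320,150,410)),(780,360)); B=cv2.resize(I(b,(200,400,240,500)),(312,240))
W=np.zeros((600,780,3),np.uint8);W[:360]=A;W[360:,:312]=B;cv2.imwrite("pics/p3.png",W)
o=get_obs();print(o["clock"],o["eef_pos"],o["tool_rot"],o["joint_pos"])
for z in(.12,): print(proj(a,o["eef_pos"]))
E
```

```text
6.9333 [0.49641595 0.24927598 0.13229946] [ 0.70073818  0.71339756 -0.00519662 -0.00170868] [ 4.65434486e-01  4.17820829e-01 -7.99841950e-03  1.15591709e+00
 -1.23021947e-04  2.01832790e+00]
[204.98564049 263.91567238]
```

View pics/p3.png

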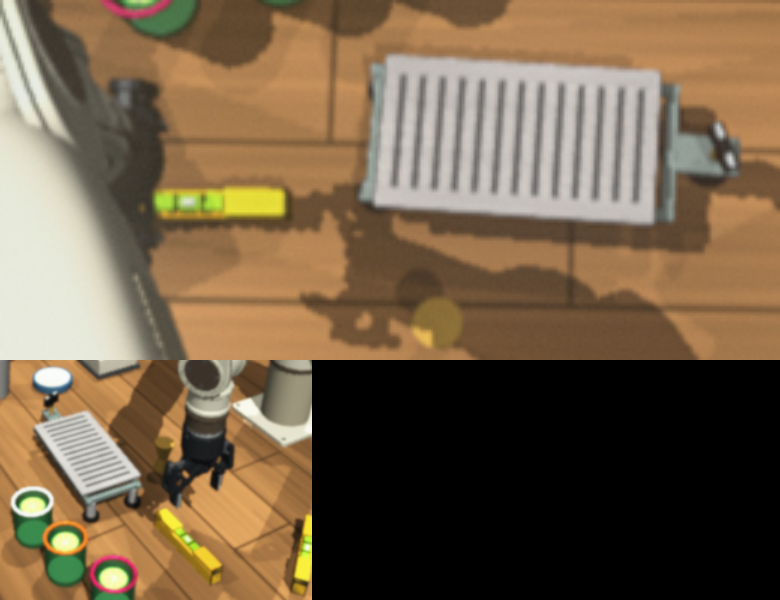

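The target level is still at pixel (213,267) with the gripper above it, and nothing is in the way. Descending.

Call:
drive_tool:
  increments:
    - [[0, 0, -30], [0, 0, 0], 1]
    - [[0, 0, -30], [0, 0, 0], 1]
    - [[0, 0, -30], [0, 0, 0], 1]
    - [[0, 0, -20], [0, 0, 0], 1]
    - [[0, 0, -10], [0, 0, 0], 1]
    - [[0, 0, 0], [0, 0, 0], 1]
    - [[0, 0, 0], [0, 0, 0], 1]

```text
clock: 7.52
eef_pos: [0.5014, 0.2502, 0.0184]
tool_rot: [0.702, 0.712, 0.0, 0.0]
ft_force: [-0.8, -0.5, 0.1]
grip_width: 0.085
grasp_force: 0.0
```

Call:
drive_tool:
  increments:
    - [[0, 0, -10], [0, 0, 0], 1]
    - [[0, 0, 0], [0, 0, 0], 0]
    - [[0, 0, 0], [0, 0, 0], 0]
    - [[0, 0, 0], [0, 0, 0], 0]
    - [[0, 0, 0], [0, 0, 0], 0]
    - [[0, 0, 0], [0, 0, 0], 0]
    - [[0, 0, 0], [0, 0, 0], 0]
    - [[0, 0, 0], [0, 0, 0], 0]

```text
clock: 8.18
eef_pos: [0.5013, 0.2506, 0.0081]
tool_rot: [0.702, 0.713, 0.001, 0.0]
ft_force: [-0.4, 0.2, 3.1]
grip_width: 0.0247
grasp_force: 60.4
```

Call:
drive_tool:
  increments:
    - [[0, 0, 10], [0, 0, 0], 0]
    - [[0, 0, 25], [0, 0, 0], 0]
    - [[0, 0, 30], [0, 0, 0], 0]
    - [[0, 0, 30], [0, 0, 0], 0]
    - [[0, 0, 15], [0, 0, 0], 0]
    - [[0, 0, 0], [0, 0, 0], 0]
    - [[0, 0, 0], [0, 0, 0], 0]

```text
clock: 8.77
eef_pos: [0.5007, 0.2503, 0.1179]
tool_rot: [0.702, 0.713, 0.001, 0.0]
ft_force: [-0.3, 0.2, -2.9]
grip_width: 0.0249
grasp_force: 59.8
```

```bash
python3 - <<'E'
from h import *
b=camera("scene");save(b,"x.png")
B=cv2.resize(cv2.imread("pics/x.png")[180:400,240:500],(780,660))[:600];cv2.imwrite("pics/p4.png",B)
o=get_obs();print(o["clock"],o["eef_pos"],o["tool_rot"],o["ft_force"],o["grip_width"],o["grasp_force"])
E
```

```text
8.8167 [0.49965906 0.24981015 0.11637007] [ 7.01566826e-01  7.12603051e-01 -8.82190702e-04 -3.19648522e-04] [-0.281753    0.73722067 -2.66417958] 0.02502420223843547 59.79167282581329
```

View pics/p4.png

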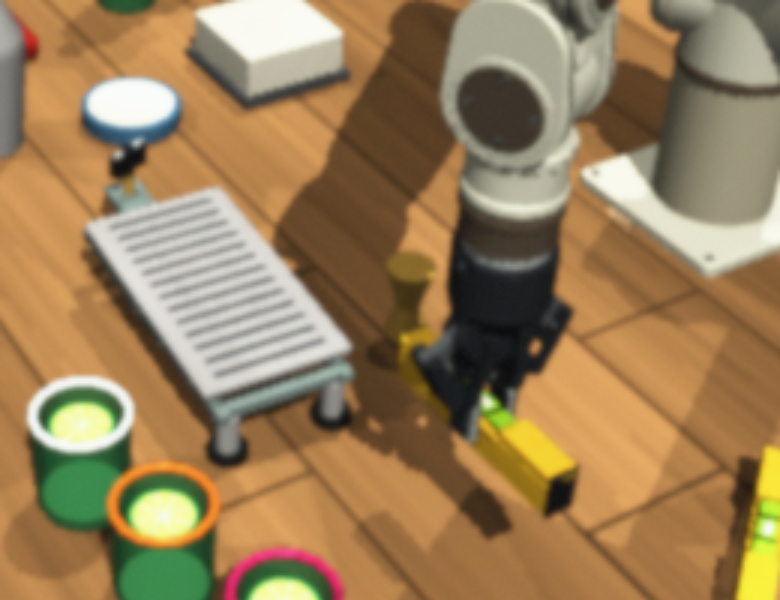

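The level is held firmly and hangs level, with the shelf clear at crop (215,290). Carrying it to the shelf.

Call:
drive_tool:
  increments:
    - [[7.5, -37.5, 20], [0, 0, -0.5], 0]
    - [[7.5, -37.5, 0], [0, 0, -0.5], 0]
    - [[7.5, -37.5, 0], [0, 0, -0.5], 0]
    - [[7.5, -37.5, 0], [0, 0, -0.5], 0]
    - [[7.5, -37.5, 0], [0, 0, -0.5], 0]
    - [[7.5, -37.5, 0], [0, 0, -0.5], 0]
    - [[7.5, -37.5, 0], [0, 0, -0.5], 0]
    - [[7, -39, 0], [0, 0, -0.2], 0]

```text
clock: 9.48
eef_pos: [0.558, -0.0514, 0.1339]
tool_rot: [0.724, 0.69, -0.002, -0.002]
ft_force: [1.2, -0.3, -1.3]
grip_width: 0.0246
grasp_force: 59.7
```

Call:
drive_tool:
  increments:
    - [[0, 0, -20], [0, 0, 0], 0]
    - [[0, 0, -12], [0, 0, 0], 0]
    - [[0, 0, -8], [0, 0, 0], 0]
    - [[0, 0, -6], [0, 0, 0], 0]
    - [[0, 0, -2], [0, 0, 0], 0]
    - [[0, 0, 0], [0, 0, 0], 0]
    - [[0, 0, 0], [0, 0, 0], 0]

```text
clock: 10.07
eef_pos: [0.56, -0.0493, 0.0888]
tool_rot: [0.724, 0.69, 0.0, 0.0]
ft_force: [0.4, -0.8, -2.2]
grip_width: 0.025
grasp_force: 59.7
```

Call:
drive_tool:
  increments:
    - [[0, 0, -4], [0, 0, 0], 0]
    - [[0, 0, -3], [0, 0, 0], 0]
    - [[0, 0, -1], [0, 0, 0], 0]
    - [[0, 0, 0], [0, 0, 0], 0]
    - [[0, 0, 0], [0, 0, 0], 0]

```text
clock: 10.48
eef_pos: [0.5608, -0.0498, 0.0815]
tool_rot: [0.724, 0.69, 0.001, 0.001]
ft_force: [1.6, 0.8, 2.5]
grip_width: 0.0252
grasp_force: 60.2
```

Call:
drive_tool:
  increments:
    - [[0, 0, -1], [0, 0, 0], 0]
    - [[0, 0, -1], [0, 0, 0], 0]
    - [[0, 0, -1], [0, 0, 0], 0]
    - [[0, 0, 0], [0, 0, 0], 0]
    - [[0, 0, 0], [0, 0, 0], 0]

```text
clock: 10.9
eef_pos: [0.5605, -0.0502, 0.0781]
tool_rot: [0.724, 0.69, 0.0, 0.001]
ft_force: [1.5, -0.6, 3.0]
grip_width: 0.0247
grasp_force: 60.4
```

Call:
drive_tool:
  increments:
    - [[0, 0, 0], [0, 0, 0], 1]
    - [[0, 0, 0], [0, 0, 0], 1]
    - [[0, 0, 0], [0, 0, 0], 1]
    - [[0, 0, 0], [0, 0, 0], 1]
    - [[0, 0, 0], [0, 0, 0], 1]
    - [[0, 0, 20], [0, 0, 0], 1]
    - [[0, 0, 35], [0, 0, 0], 1]
    - [[0, 0, 35], [0, 0, 0], 1]

```text
clock: 11.57
eef_pos: [0.558, -0.0498, 0.1669]
tool_rot: [0.724, 0.69, -0.002, -0.002]
ft_force: [1.2, -0.0, -0.0]
grip_width: 0.0852
grasp_force: 0.0
```

Call:
drive_tool:
  increments:
    - [[0, -30, 20], [0, 0, 0], 0]
    - [[0, -35, 0], [0, 0, 0], 0]
    - [[0, 0, 0], [0, 0, 0], 0]
    - [[0, 0, 0], [0, 0, 0], 0]
    - [[0, 0, 0], [0, 0, 0], 0]
    - [[0, 0, 0], [0, 0, 0], 0]
    - [[0, 0, 0], [0, 0, 0], 0]
    - [[0, 0, 0], [0, 0, 0], 0]

```text
clock: 12.23
eef_pos: [0.5596, -0.1139, 0.1871]
tool_rot: [0.724, 0.69, -0.0, -0.001]
ft_force: [0.6, -0.1, 0.1]
grip_width: -0.0
grasp_force: 0.0
```

```bash
python3 - <<'E'
from h import *
a=camera("top");b=camera("scene");save(a,"a.png");save(b,"b.png")
A=cv2.resize(cv2.imread("pics/a.png")[200:290,260:420],(640,360)); B=cv2.resize(cv2.imread("pics/b.png")[195:335,220:400],(308,240))
W=np.zeros((600,640,3),np.uint8);W[:360]=A;W[360:,:308]=B;cv2.imwrite("pics/p5.png",W)
o=get_obs();print(o["clock"],o["eef_pos"],o["tool_rot"],o["ft_force"],o["grip_width"])
E
```

```text
12.3333 [ 0.55970365 -0.11420564  0.18733736] [ 7.23793109e-01  6.90016988e-01 -1.64998486e-04 -2.53134089e-04] [-0.53357852  0.20164547  0.50779443] -0.00018429521850270422
```

View pics/p5.png

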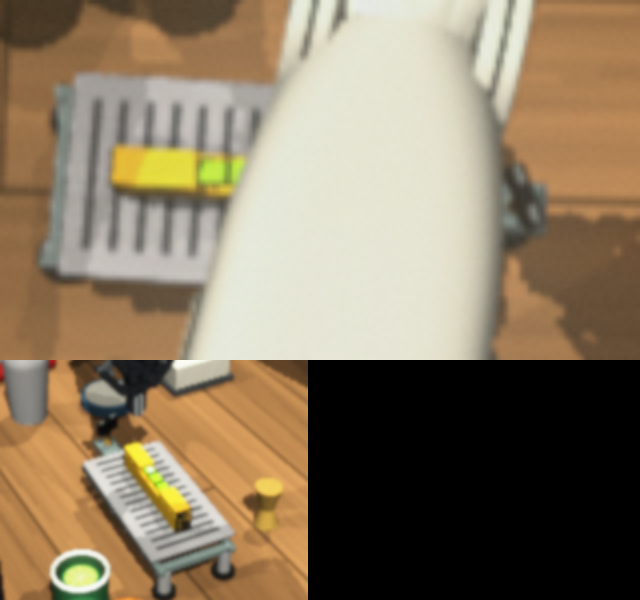

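The level stands lengthwise on the shelf, with its vial in view at about crop (155,478) in the scene view. Next I press the shut fingers on the foot-side block.

Call:
drive_tool:
  increments:
    - [[-2, 0, -30], [0, 0, 0], 0]
    - [[0, 0, -25], [0, 0, 0], 0]
    - [[0, 0, -9], [0, 0, 0], 0]
    - [[0, 0, -3], [0, 0, 0], 0]
    - [[0, 0, -3], [0, 0, 0], 0]
    - [[0, 0, -2], [0, 0, 0], 0]
    - [[0, 0, 0], [0, 0, 0], 0]
    - [[0, 0, 0], [0, 0, 0], 0]

```text
clock: 13.0
eef_pos: [0.5586, -0.1151, 0.1168]
tool_rot: [0.724, 0.69, 0.001, 0.001]
ft_force: [0.2, 0.1, 0.2]
grip_width: -0.0001
grasp_force: 0.0
```

Call:
drive_tool:
  increments:
    - [[0, 0, -2], [0, 0, 0], 0]
    - [[0, 0, 0], [0, 0, 0], 0]
    - [[0, 0, 0], [0, 0, 0], 0]

```text
clock: 13.25
eef_pos: [0.5588, -0.1155, 0.1147]
tool_rot: [0.724, 0.69, 0.001, 0.001]
ft_force: [0.7, -1.4, 3.8]
grip_width: -0.0002
grasp_force: 1.5
```

Call:
drive_tool:
  increments:
    - [[0, 0, -2], [0, 0, 0], 0]
    - [[0, 0, 0], [0, 0, 0], 0]
    - [[0, 0, 0], [0, 0, 0], 0]

```text
clock: 13.5
eef_pos: [0.5585, -0.1156, 0.1122]
tool_rot: [0.724, 0.689, 0.0, 0.001]
ft_force: [0.8, -2.5, 4.2]
grip_width: 0.0001
grasp_force: 2.1
```

Call:
drive_tool:
  increments:
    - [[0, 0, -1], [0, 0, 0], 0]
    - [[0, 0, 0], [0, 0, 0], 0]
    - [[0, 0, 0], [0, 0, 0], 0]

```text
clock: 13.75
eef_pos: [0.5582, -0.1152, 0.1109]
tool_rot: [0.724, 0.69, 0.0, 0.0]
ft_force: [2.8, -3.1, 5.1]
grip_width: -0.0
grasp_force: 2.4
```

Call:
drive_tool:
  increments:
    - [[0, 0, -1], [0, 0, 0], 0]
    - [[0, 0, 0], [0, 0, 0], 0]
    - [[0, 0, 0], [0, 0, 0], 0]

```text
clock: 14.0
eef_pos: [0.5581, -0.1152, 0.1098]
tool_rot: [0.724, 0.69, 0.0, 0.0]
ft_force: [1.7, -2.8, 5.6]
grip_width: -0.0001
grasp_force: 2.6
```

Call:
drive_tool:
  increments:
    - [[0, 0, -1], [0, 0, 0], 0]
    - [[0, 0, 0], [0, 0, 0], 0]
    - [[0, 0, 0], [0, 0, 0], 0]

```text
clock: 14.25
eef_pos: [0.5581, -0.1153, 0.1095]
tool_rot: [0.724, 0.69, 0.0, 0.001]
ft_force: [-0.7, -3.3, 7.9]
grip_width: 0.0001
grasp_force: 4.2
```

Call:
drive_tool:
  increments:
    - [[0, 0, -1], [0, 0, 0], 0]
    - [[0, 0, 0], [0, 0, 0], 0]
    - [[0, 0, 0], [0, 0, 0], 0]

```text
clock: 14.5
eef_pos: [0.5581, -0.1153, 0.1094]
tool_rot: [0.724, 0.69, 0.0, 0.001]
ft_force: [-1.1, -2.5, 12.3]
grip_width: -0.0
grasp_force: 6.3
```

The height has stalled and the force jumped to 12 N, so the shelf is on its stop. Letting the bubble settle, then reading it.

Call:
drive_tool:
  increments:
    - [[0, 0, 0], [0, 0, 0], 0]
    - [[0, 0, 0], [0, 0, 0], 0]
    - [[0, 0, 0], [0, 0, 0], 0]
    - [[0, 0, 0], [0, 0, 0], 0]
    - [[0, 0, 0], [0, 0, 0], 0]
    - [[0, 0, 0], [0, 0, 0], 0]
    - [[0, 0, 0], [0, 0, 0], 0]
    - [[0, 0, 0], [0, 0, 0], 0]

```text
clock: 15.17
eef_pos: [0.5581, -0.1153, 0.1094]
tool_rot: [0.724, 0.69, 0.0, 0.001]
ft_force: [-1.6, -3.3, 12.0]
grip_width: -0.0001
grasp_force: 6.3
```

```bash
cat > bub.py <<'E'
from h import *
import sys
np.set_printoptions(precision=1,suppress=True,linewidth=150)
b=camera("scene");a=camera("top");save(b,"b.png");save(a,"a.png")
V=silhouettes("level",b); print([(r["conf"],r["bbox"]) for r in V])
# unwarp the vial's top plane: 1px=0.25mm, rows across
c=np.array([.5605,-.0505]);ang=np.radians(87.2);ex=np.array([np.cos(ang),np.sin(ang)]);ey=np.array([-ex[1],ex[0]])
def unwarp(cam,z,L=100,Wd=30):
    P=[(-L,-Wd),(L,-Wd),(L,Wd),(-L,Wd)]
    src=np.float32([proj(cam,[*(c+ex*x/1000+ey*y/1000),z]) for x,y in P]); dst=np.float32([((x+L)*4,(y+Wd)*4) for x,y in P])
    return cv2.warpPerspective(cv2.cvtColor(cam["image"],cv2.COLOR_RGB2BGR),cv2.getPerspectiveTransform(src,dst),(8*L,8*Wd),flags=cv2.INTER_CUBIC)
U=unwarp(b,.108); T=unwarp(a,.108)
cv2.imwrite(sys.argv[1],np.vstack([U,T]))
o=get_obs();print(o["clock"],o["eef_pos"],o["ft_force"],o["grasp_force"])
E
python3 bub.py pics/p6.png
```

```text
[(0.86, [484.8, 329.3, 505.1, 396.3]), (0.73, [295.6, 248.6, 333.9, 293.9])]
15.3167 [ 0.6 -0.1  0.1] [-2.  -3.9 12.6] 6.290286689763889
```

View pics/p6.png

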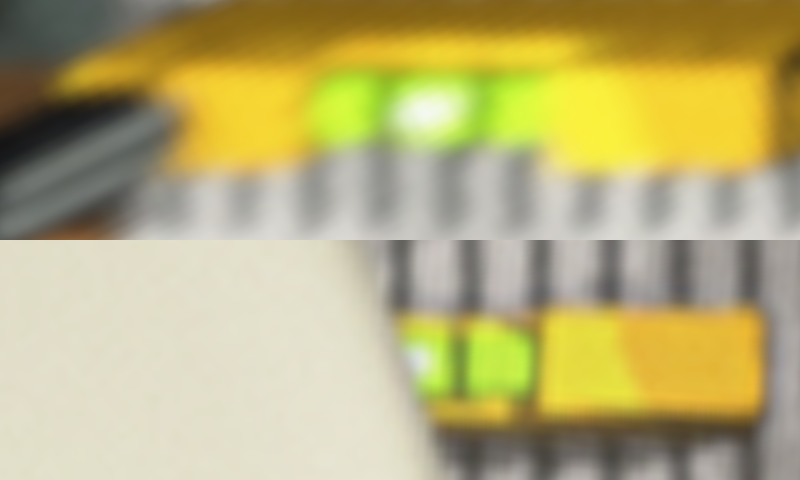

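The unwarped scene view shows the lines at x=381 and 485 and the bubble spanning about 398–468, so it lies between the lines, about 1 mm off the middle. I'll check this numerically once it has settled.

Call:
drive_tool:
  increments:
    - [[0, 0, 0], [0, 0, 0], 0]
    - [[0, 0, 0], [0, 0, 0], 0]
    - [[0, 0, 0], [0, 0, 0], 0]
    - [[0, 0, 0], [0, 0, 0], 0]
    - [[0, 0, 0], [0, 0, 0], 0]
    - [[0, 0, 0], [0, 0, 0], 0]
    - [[0, 0, 0], [0, 0, 0], 0]
    - [[0, 0, 0], [0, 0, 0], 0]

```text
clock: 15.98
eef_pos: [0.5581, -0.1153, 0.1094]
tool_rot: [0.724, 0.69, 0.0, 0.001]
ft_force: [-0.7, -3.6, 13.0]
grip_width: -0.0001
grasp_force: 6.3
```

```bash
for i in 1 2; do python3 bub.py pics/p7_$i.png; done; python3 - <<'E'
import cv2,numpy as np
for f in("p6","p7_1","p7_2"):
    I=cv2.imread(f"pics/{f}.png").astype(float)
    g=I[95:125,310:550,1].mean(0); bl=I[95:125,310:550,0].mean(0)
    w=np.clip(bl[80:165]-bl[80:165].min()-.4*np.ptp(bl[80:165]),0,None); x=np.arange(390,475)
    l=310+40+np.argmin(g[40:100]); r=310+140+np.argmin(g[140:210]); cb=(w*x).sum()/w.sum()
    hi=x[w>0]
    print(f,l,r,cb,"offset mm",(cb-(l+r)/2)/4, "extent",hi[0],hi[-1])
    t=I[335:385,400:540]; print(" top g",t[...,1].mean(0)[::8].astype(int),t[...,0].mean(0)[::8].astype(int))
E
```

```text
[(0.8, [483.5, 328.9, 507.1, 396.2]), (0.7, [295.7, 248.0, 337.4, 295.7]), (0.52, [366.4, 264.2, 386.5, 293.9])]
16.1333 [ 0.6 -0.1  0.1] [-1.7 -3.7 12.9] 6.290521384798922
[(0.8, [482.2, 327.8, 506.6, 397.5]), (0.72, [293.5, 248.7, 335.5, 293.4])]
16.2833 [ 0.6 -0.1  0.1] [-2.2 -3.3 12.9] 6.290114552321029
p6 383 480 427.86026572502794 offset mm -0.9099335687430141 extent 397 460
 top g [186 196 216 231 236 233 198 156 161 216 234 236 233 232 233 230 199 162] [158 157 164 150 114  81  63  56  58  66  69  69  68  67  69  68  62  56]
p7_1 383 480 427.790336916994 offset mm -0.9274157707514945 extent 397 460
 top g [187 196 216 231 236 234 199 156 161 216 234 236 233 232 234 230 200 162] [158 157 164 150 113  81  65  57  58  65  68  69  68  68  68  67  62  54]
p7_2 383 481 427.9553040580529 offset mm -1.0111739854867778 extent 397 460
 top g [187 197 216 231 235 233 198 156 161 216 234 236 233 232 233 230 199 162] [158 157 165 150 113  81  63  56  59  65  68  69  68  67  69  68  61  55]
```

The bubble is steady at about 1 mm off the middle (limit 3.5 mm), pressed with about 13 N and the shelf on its stop. Handing in.

```bash
python3 -c "
from workcell import job_done; print(job_done())"
```

```text
the job is handed in; nothing more can be done
None
```

The job is handed in (the call returned no verdict). At hand-in the level stood mid-shelf, pressed down with about 13 N and the shelf on its stop. The bubble sat between the lines, about 1 mm off the middle, and no glasses or bar things were touched on the way.

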